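# Load a grinding jar with two balls, one scoop at a time

### The job

Charge the steel grinding jar with two of the three white balls from the blue tray: pick up the single-ball scoop by its black handle, scoop up one ball at a time and tip each into the jar. The balls must stay clean, so move them only with the scoop and never touch them with the gripper. Leave the third ball in the tray and stand the scoop back upright in the middle of its green-rimmed rest, without disturbing the things around.

Things in the scene. Friction and masses are not known exactly. Their poses are not given: they have to be found in the camera images.
- tray: blue tray fixed to the bench. Origin on the bench under the lane's centre line; the lane runs along its y axis from y = -125 to the end stop at y = +105 mm, 48 mm wide inside. Lane floor 4 mm, wall tops 26 mm above the bench, walls 6 mm thick. The balls stand in a row in the +y part with small gaps; the -y end is empty, with room to lower the scoop in from above, its mouth toward the balls.
- lane_stop (a point): point on the lane floor at the foot of the end stop's inner face, on the centre line (tray x = 0, y = +105 mm); the row of balls can be pushed against this stop
- ball_1_center (a point): centre of a white ceramic ball, 40 mm diameter, 85 g, smooth, rolls easily; all three are alike (starts nearest the end stop)
- ball_2_center (a point): centre of a white ceramic ball, 40 mm diameter, 85 g, smooth, rolls easily; all three are alike (starts in the middle)
- ball_3_center (a point): centre of a white ceramic ball, 40 mm diameter, 85 g, smooth, rolls easily; all three are alike (starts nearest the free end of the lane)
- scoop: steel single-ball scoop, 140 g, standing on its flat foot. Origin on its underside beneath the pocket's centre; z up along the handle, mouth toward its +y. Foot and pocket 36 mm wide in x, from y = -37 to the lip tip (2 mm thick) at y = +24 mm. The lip rises to a crest 5 mm high at y = +12 mm; behind it a floor 2.5 mm thick, side rails 9.5 mm high and a back plate (y = -21 mm). Not given while held.
- scoop_grip (a point): point on the upright handle's axis, 150 mm above the scoop's underside (scoop x = 0, y = -29 mm), in the black grip: 18 mm square, 109 to 177 mm above the underside, to be taken from above, fingers closing along the scoop's x or y; below it a 10 mm steel stem
- scoop_pocket (a point): centre of a ball lying in the pocket: 22.5 mm above the scoop's underside, over its origin. The pocket holds exactly one; it stays in until the mouth is tipped down about 30 degrees, and 50 to 60 degrees empties it surely over the lip
- scoop_foot (a point): centre of the scoop's foot on its underside (scoop y = -8 mm). Slid along the lane floor into the row, the lip goes under the first ball; once the row meets the end stop the ball climbs into the pocket (a few newtons). Draw back about 15 mm before lifting, as the lip reaches under the next ball
- rest_center (a point): centre of the scoop's rest, a black rubber mat 130 mm square fixed to the bench with a green rim 5 mm wide; this point is on the mat's top, 4 mm above the bench; rim top 8 mm above the bench
- jar_floor (a point): centre of the inner floor (6 mm above the bench) of the steel grinding jar: upright, open at the top, fixed to the bench, inside diameter 100 mm, outside 112 mm with a foot flange of 128 mm
- jar_mouth (a point): centre of the jar's mouth, level with its rim, 75 mm above the bench
- bottle_large: bystander: amber bottle with white cap, 57 mm diameter, 98 mm high; origin at the centre of its underside
- bottle_small: bystander: smaller amber bottle with teal cap, 47 mm diameter, 80 mm high; origin at the centre of its underside
- fittings: bystander: teal clear-lid box, 52x67x20 mm; origin at the centre of its underside
- marker: bystander: blue marker, 16x136x17 mm, lying; origin at the centre of its underside
There are look-alikes about, which are no part of the job. What is shaped like the part that bears ball_3_center but brown or pink is not meant.

How it is judged:
On the way, in this order (a step that is already met when the one before it is completed fails the run):
1. one ball lies in the scoop's pocket, lifted clear of the tray (((distance between ball_1_center and scoop_pocket below 0.013 m and height (world z) of ball_1_center above 0.075 m) or (distance between ball_2_center and scoop_pocket below 0.013 m and height (world z) of ball_2_center above 0.075 m) or (distance between ball_3_center and scoop_pocket below 0.013 m and height (world z) of ball_3_center above 0.075 m))), for 0.2 s.
2. a ball lies in the jar (((horizontal distance between ball_1_center and jar_floor below 0.045 m and height (world z) of ball_1_center below 0.07 m) or (horizontal distance between ball_2_center and jar_floor below 0.045 m and height (world z) of ball_2_center below 0.07 m) or (horizontal distance between ball_3_center and jar_floor below 0.045 m and height (world z) of ball_3_center below 0.07 m))), for 0.2 s.
3. with one ball in the jar, another lies in the scoop's pocket, lifted clear of the tray ((((distance between ball_1_center and scoop_pocket below 0.013 m and height (world z) of ball_1_center above 0.075 m) and (horizontal distance between ball_2_center and jar_floor below 0.045 m and height (world z) of ball_2_center below 0.07 m)) or ((distance between ball_1_center and scoop_pocket below 0.013 m and height (world z) of ball_1_center above 0.075 m) and (horizontal distance between ball_3_center and jar_floor below 0.045 m and height (world z) of ball_3_center below 0.07 m)) or ((distance between ball_2_center and scoop_pocket below 0.013 m and height (world z) of ball_2_center above 0.075 m) and (horizontal distance between ball_1_center and jar_floor below 0.045 m and height (world z) of ball_1_center below 0.07 m)) or ((distance between ball_2_center and scoop_pocket below 0.013 m and height (world z) of ball_2_center above 0.075 m) and (horizontal distance between ball_3_center and jar_floor below 0.045 m and height (world z) of ball_3_center below 0.07 m)) or ((distance between ball_3_center and scoop_pocket below 0.013 m and height (world z) of ball_3_center above 0.075 m) and (horizontal distance between ball_1_center and jar_floor below 0.045 m and height (world z) of ball_1_center below 0.07 m)) or ((distance between ball_3_center and scoop_pocket below 0.013 m and height (world z) of ball_3_center above 0.075 m) and (horizontal distance between ball_2_center and jar_floor below 0.045 m and height (world z) of ball_2_center below 0.07 m)))), for 0.2 s.
4. two balls lie in the jar and the third in the tray ((((horizontal distance between ball_2_center and jar_floor below 0.045 m and height (world z) of ball_2_center below 0.07 m) and (horizontal distance between ball_3_center and jar_floor below 0.045 m and height (world z) of ball_3_center below 0.07 m) and (x of ball_1_center in the frame of tray between -0.024 and 0.024 m and y of ball_1_center in the frame of tray between -0.125 and 0.105 m and z of ball_1_center in the frame of tray between 0.015 and 0.034 m)) or ((horizontal distance between ball_1_center and jar_floor below 0.045 m and height (world z) of ball_1_center below 0.07 m) and (horizontal distance between ball_3_center and jar_floor below 0.045 m and height (world z) of ball_3_center below 0.07 m) and (x of ball_2_center in the frame of tray between -0.024 and 0.024 m and y of ball_2_center in the frame of tray between -0.125 and 0.105 m and z of ball_2_center in the frame of tray between 0.015 and 0.034 m)) or ((horizontal distance between ball_1_center and jar_floor below 0.045 m and height (world z) of ball_1_center below 0.07 m) and (horizontal distance between ball_2_center and jar_floor below 0.045 m and height (world z) of ball_2_center below 0.07 m) and (x of ball_3_center in the frame of tray between -0.024 and 0.024 m and y of ball_3_center in the frame of tray between -0.125 and 0.105 m and z of ball_3_center in the frame of tray between 0.015 and 0.034 m)))), for 0.2 s.
At the end, for the whole second after the job is handed in: Exactly two balls lie inside the jar (centres below 70 mm height and within 45 mm of its axis), the third lies in the tray's lane, and the scoop stands released, upright (within 0.08 rad) and still on its rest's mat, the centre of its foot within 35 mm of the rest's centre ((((horizontal distance between ball_2_center and jar_floor below 0.045 m and height (world z) of ball_2_center below 0.07 m) and (horizontal distance between ball_3_center and jar_floor below 0.045 m and height (world z) of ball_3_center below 0.07 m) and (x of ball_1_center in the frame of tray between -0.024 and 0.024 m and y of ball_1_center in the frame of tray between -0.125 and 0.105 m and z of ball_1_center in the frame of tray between 0.015 and 0.034 m)) or ((horizontal distance between ball_1_center and jar_floor below 0.045 m and height (world z) of ball_1_center below 0.07 m) and (horizontal distance between ball_3_center and jar_floor below 0.045 m and height (world z) of ball_3_center below 0.07 m) and (x of ball_2_center in the frame of tray between -0.024 and 0.024 m and y of ball_2_center in the frame of tray between -0.125 and 0.105 m and z of ball_2_center in the frame of tray between 0.015 and 0.034 m)) or ((horizontal distance between ball_1_center and jar_floor below 0.045 m and height (world z) of ball_1_center below 0.07 m) and (horizontal distance between ball_2_center and jar_floor below 0.045 m and height (world z) of ball_2_center below 0.07 m) and (x of ball_3_center in the frame of tray between -0.024 and 0.024 m and y of ball_3_center in the frame of tray between -0.125 and 0.105 m and z of ball_3_center in the frame of tray between 0.015 and 0.034 m))) and horizontal distance between scoop_foot and rest_center below 0.035 m and z of scoop_foot in the frame of rest_center between -0.003 and 0.004 m and angle between scoop's own z axis and vertical below 0.08 rad and linear speed of scoop below 0.02 m/s and contact force between the fingers and scoop below 0.1 N); the robot touches nothing.
It fails at once if the gripper or arm touches a ball (contact force between any of the fingers, the arm and ball_1 above 0.3 N or contact force between any of the fingers, the arm and ball_2 above 0.3 N or contact force between any of the fingers, the arm and ball_3 above 0.3 N).
It fails at once if a bottle, the box or the marker is moved by more than 20 mm (distance of any of bottle_large, bottle_small, fittings, marker from where it was at the start of the episode above 0.02 m).
It also fails if it takes over 72 s, if anything falls off the work surface, if the arm or the gripper's body presses on something with over 40 N, if the wrist force passes 120 N, or if a joint passes its speed limit or range.

### The arm

A 6-joint arm with a two-finger parallel gripper is mounted at the origin on a cart in front of the work surface, level with it; the furniture and walls round the work are solid. World frame = base frame: x ahead of the robot, y to its left, z up, the work surface at z = 0. Lengths are in m, angles in rad, forces in N, time in s.
With the tool pointing down it reaches from about 0.25 to 0.725 m from the base axis. Payload 4 kg.
Tool frame: the origin (TCP) lies at the very end of the fingers, on their centre line; the grasp point (between the pads) lies 19 mm behind it; z points along the fingers, y is the line along which they close (so a half turn about z gives the same grasp; the last joint's range is limited). The gripper opens to 85 mm and grips with 20 to 120 N. Pads are 22 mm wide; open, the fingers measure 114 mm over their backs; the gripper's body (76 mm by 85 mm) begins 54 mm behind the grasp point. The pads swing forward as they close: fully open they stand 13 mm farther back than shut.
Start: joints at [1.266, 0.241, 0.005, 1.335, 0, 1.571], TCP at [0.15, 0.477, 0.231] pointing down, gripper open.
Joint ranges: [-2.72, 2.72], [-1.05, 1.87], [-1.09, 1.28], [-1.99, 2.15], [-1.42, 1.44], [-3.14, 3.14]. Speed limits (rad/s): [2.79, 2.79, 3.14, 3.14, 3.14, 3.14].

### API

Orientations are given as a unit quaternion [x, y, z, w].
In Python, from workcell import bot, vision, workorder gives the robot as it stands.
- The arm moves only by the shell command python3 -m creep 'ROWS' [OPENING]. ROWS is JSON, a list of rows, each a list of 2 entries, a list of its own where there are three numbers: the shift along the tool's x, y, z in mm, then the turn, a rotation vector about the tool's x, y, z in rad. In form: [[[dx, dy, dz], [wx, wy, wz]], ...]. A call has 1 to 12 rows; each row shifts and turns the commanded pose from where the row before left it, along the tool's axes as they then stand; what a row does not reach is not made up. A row lasts 1/8 s, in which the tool goes at most 62.5 mm and 10.7 degrees, less where a joint would pass 70% of its speed; a pose out of reach is approached as far as the arm can. A call is refused whole if a number of a shift passes 62.5 or a number of a turn 0.188, either way. A call with a gripper value outside its range is refused whole. OPENING is the finger opening in mm, from 0 to 85.4, set as the call begins (- or left out, the last holds). The fingers move at their own pace and stop on an object; the grip force is fixed at half the most. Time passes only in rows, so rows that do not move let the fingers close. It gives the time, the measured TCP pose, the force, the opening and the grip force at its end, in the units of the state.
- bot.get_obs(): the state, without advancing time (a new reading comes with each control period).
- vision.camera(name): name is "scene" or "top"; returns a dict with "image" (480x640x3 uint8, blue, green, red), "z_map" (480x640 float32, m along the optical axis (not along the pixel's ray), 0 where there is no reading), "K" (3x3 intrinsics, pixels), "rvec" (rotation vector, rad) and "tvec" (3), from world to camera coordinates, as OpenCV has them. Camera axes: x right, y down, z forward; pixel columns grow to the right and rows downward; lengths in m; the calibration is good to about 2 mm. A picture is of the moment at which its call begins.
- workorder.job_done(): hands the job in; it is judged then, once.
Trained networks look in a picture, given as the dict that the camera call returned (one of the last four; its "shot" number tells which), for a name from the list of things; names that differ only in an ending like _2 or _b are one class to them, and where a whole thing is asked for, a point or a joint stands for the part that bears it (a point fixed in the world has none). Each returns a list of dicts, best first, with "score" (0 to 1); they miss things now and then, are a little off and sometimes report something else, mostly with a low value. They report only what shows in the picture. A call takes as long as a camera call. They do not tell look-alikes from the thing itself.
- vision.spot_in(picture, query): "position" ([column, row] in pixels, amid what is visible of it).
- vision.place_of(picture, query): "position" ([column, row] in pixels: a listed point, or the origin of a listed thing).
The state is a dict: "clock": time; "joint_pos": joint angles; "joint_vel": joint speeds; "tau": joint torques, N m; "eef_pos": TCP position; "tool_rot": TCP orientation; "ft_force": force on the tool from outside, world axes, zero at the start; "ft_torque": the same for the moment, N m; "grip_width": finger opening in m; "grasp_force": force on a finger pad.
Only numpy, scipy, OpenCV 4.12 (cv2) and the standard library are available. Lean on these libraries where they do the work, as an engineer would, in place of code of your own. Each camera call takes 0.05 s, during which the arm holds its last target. There are 200 camera calls.

## Working session

There is one attempt and no reset: what is moved stays moved. The work goes in short steps, Python scripts to look and compute and a shell command to move; the robot and the scene stay as the last step left them, time stands still between calls to the robot, and variables do not carry over. Pictures are saved under pics/ and viewed, at most 10 in all, crops included, and the job is handed in when it is done.

```bash
ls; mkdir -p pics; cat > h.py <<'E'
import numpy as np, cv2
from workcell import bot, vision, workorder
def cam(n):
    p=vision.camera(n); return p
def back(p,uv,z):
    "intersect pixel ray with world plane z"
    R=cv2.Rodrigues(np.array(p["rvec"],float))[0]; t=np.array(p["tvec"],float).ravel()
    d=R.T@np.linalg.inv(p["K"])@np.array([uv[0],uv[1],1.]); c=-R.T@t
    return c+d*(z-c[2])/d[2]
def proj(p,X):
    return cv2.projectPoints(np.array([X],float),np.array(p["rvec"],float),np.array(p["tvec"],float),np.array(p["K"],float),None)[0].ravel()
def cloud(p):
    z=p["z_map"]; v,u=np.mgrid[:480,:640]; K=p["K"]
    P=np.stack([(u-K[0,2])/K[0,0]*z,(v-K[1,2])/K[1,1]*z,z],-1)
    R=cv2.Rodrigues(np.array(p["rvec"],float))[0]; t=np.array(p["tvec"],float).ravel()
    return (P-t)@R
E
python3 - <<'E'
from h import *
np.set_printoptions(precision=4,suppress=True)
s=bot.get_obs(); print(s)
H=dict(lane_stop=.004,ball_1_center=.024,scoop=.004,scoop_grip=.154,scoop_foot=.004,rest_center=.004,jar_mouth=.075,jar_floor=.006,bottle_large=0,bottle_small=0,fittings=0,marker=0,tray=0)
for n in("top","scene"):
    p=cam(n); cv2.imwrite(f"pics/{n}0.png",p["image"])
    for q,z in H.items():
        for r in vision.place_of(p,q)[:6]: print(n,q,round(r["score"],2),np.round(r["position"],1),back(p,r["position"],z))
E
```

```text
pics
{'clock': 0.0, 'joint_pos': array([ 1.266 ,  0.2414,  0.0037,  1.3352, -0.    ,  1.5708]), 'joint_vel': array([-0.0009, -0.0003, -0.0007, -0.0002, -0.0013, -0.0012]), 'tau': array([  0.0004, -37.2322,  25.2406,   0.0171,   0.0001,   0.    ]), 'eef_pos': array([0.1499, 0.4763, 0.2304]), 'tool_rot': array([ 0.1518,  0.9884, -0.001 , -0.0002]), 'ft_force': array([-0.0394, -1.054 , -0.1568]), 'ft_torque': array([-0.0264,  0.0108, -0.0197]), 'grasp_force': 0.0, 'grip_width': 0.08538866321120418}
top lane_stop 0.96 [211.2 299.8] [0.4854 0.2676 0.004 ]
top lane_stop 0.4 [443.3 303. ] [ 0.4626 -0.3517  0.004 ]
top ball_1_center 0.76 [217.3 298.9] [0.4866 0.2467 0.024 ]
top scoop 0.85 [436.5 305.3] [ 0.457  -0.3334  0.004 ]
top scoop 0.59 [220.6 300.4] [0.4833 0.2423 0.004 ]
top scoop_grip 0.58 [465.  298.8] [ 0.4679 -0.3674  0.154 ]
top scoop_foot 0.79 [442.2 301.7] [ 0.4661 -0.3491  0.004 ]
top scoop_foot 0.44 [362.4 296. ] [ 0.4861 -0.1379  0.004 ]
top rest_center 0.84 [442.4 303.4] [ 0.4617 -0.3493  0.004 ]
top rest_center 0.64 [418.8 246.8] [ 0.6149 -0.2958  0.004 ]
top jar_mouth 0.
[... 688 characters left out ...]
_foot 0.73 [426.1 214.1] [ 0.4741 -0.3502  0.004 ]
scene rest_center 0.91 [432.1 220. ] [ 0.4519 -0.3428  0.004 ]
scene jar_mouth 0.87 [377.8 249.5] [ 0.4839 -0.1251  0.075 ]
scene jar_mouth 0.48 [431.  219.6] [ 0.4363 -0.2807  0.075 ]
scene jar_floor 0.97 [373.8 265.6] [ 0.4859 -0.127   0.006 ]
scene jar_floor 0.5 [303.6 360.2] [0.4627 0.1638 0.006 ]
scene jar_floor 0.5 [260.4 291.5] [0.6448 0.0995 0.006 ]
scene bottle_large 0.64 [260.6 291.8] [0.6466 0.0974 0.    ]
scene bottle_small 0.94 [227.  311.3] [0.6698 0.1827 0.    ]
scene fittings 0.69 [210.1 348.3] [0.634  0.2683 0.    ]
scene marker 0.69 [371.8 201.6] [ 0.6094 -0.298   0.    ]
scene tray 0.67 [300.8 360.6] [0.4683 0.1662 0.    ]
```

View pics/top0.png

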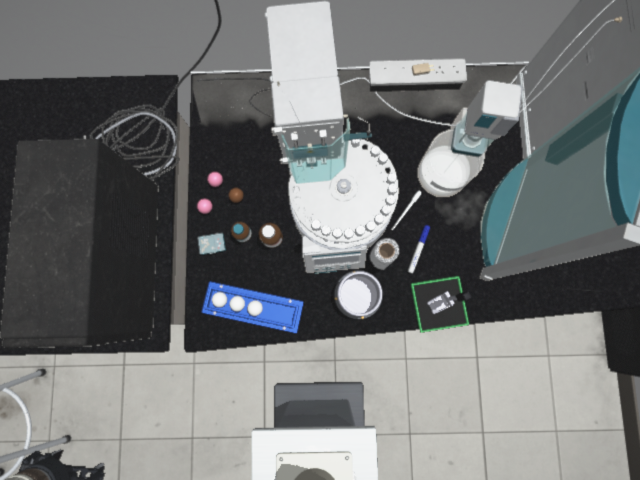

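View pics/scene0.png

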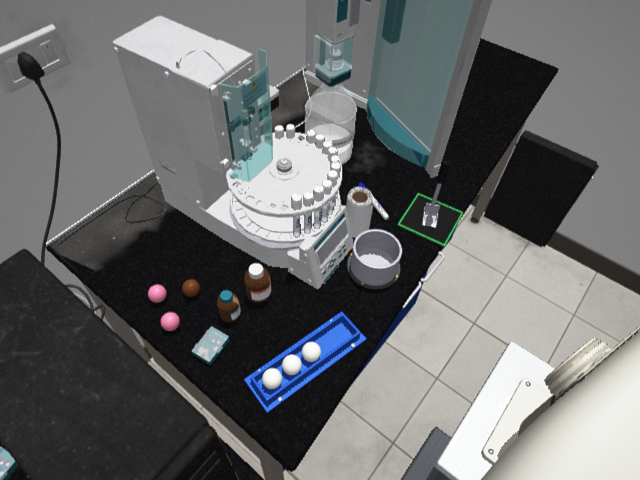

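The top view shows the white balls at (219,299), (237,303) and (255,308), in a blue tray whose free end is on the right. The jar is at (359,295). The scoop stands on the green-rimmed mat at (441,304), with its handle leaning outward in the view to (465,297). A can stands near (385,253) and the marker near (419,250). Next I'll measure these properly.

```bash
python3 - <<'E'
from h import *
np.set_printoptions(precision=4,suppress=True)
for n in("top","scene"):
    p=cam(n); C=cloud(p); im=p["image"]; hsv=cv2.cvtColor(im,cv2.COLOR_BGR2HSV)
    ok=p["z_map"]>0; X=C
    print(n,"bench z",np.median(C[...,2][ok&(abs(C[...,0]-.42)<.02)&(abs(C[...,1]-0.02)<.05)]))
    blue=ok&(hsv[...,0]>100)&(hsv[...,0]<125)&(hsv[...,1]>120)&(C[...,1]>.03)&(C[...,1]<.35)&(C[...,0]>.38)&(C[...,0]<.58)
    r=cv2.minAreaRect(X[blue][:,:2].astype(np.float32)*1000); print("tray",r,cv2.boxPoints(r),"zq",np.percentile(X[blue][:,2],[5,50,95]))
    w=ok&(hsv[...,1]<60)&(hsv[...,2]>150)&(C[...,1]>.03)&(C[...,1]<.35)&(C[...,0]>.38)&(C[...,0]<.58)&(C[...,2]>.015)
    k,l,st,ce=cv2.connectedComponentsWithStats(w.astype(np.uint8))
    for i in range(1,k):
        if st[i,4]>40:
            P=X[l==i]; A=np.c_[2*P,np.ones(len(P))]; f=np.linalg.lstsq(A,(P**2).sum(1),rcond=None)[0]
            print("ball",ce[i],back(p,ce[i],.024),"sphere",f[:3],np.sqrt(f[3]+f[:3]@f[:3]))
    g=ok&(hsv[...,0]>45)&(hsv[...,0]<75)&(hsv[...,1]>120)&(C[...,1]<-.2)&(C[...,0]<.6)
    r=cv2.minAreaRect(X[g][:,:2].astype(np.float32)*1000); print("rest",r,cv2.boxPoints(r))
    j=ok&(C[...,2]>.068)&(C[...,2]<.082)&(abs(C[...,0]-.49)<.08)&(abs(C[...,1]+.128)<.08)
    print("jar",cv2.minEnclosingCircle(X[j][:,:2].astype(np.float32)*1000))
    s=ok&(abs(C[...,0]-.462)<.065)&(abs(C[...,1]+.349)<.065)&(C[...,2]>.09)
    P=X[s]; print("grip pts",len(P),P.mean(0),P.min(0),P.max(0)); 
    t=P[P[:,2]>.17]; print(" top",len(t),t.mean(0) if len(t) else 0)
    s2=ok&(abs(C[...,0]-.462)<.055)&(abs(C[...,1]+.349)<.055)&(C[...,2]<.03)&(hsv[...,2]>90)&(hsv[...,1]<90)
    r=cv2.minAreaRect(X[s2][:,:2].astype(np.float32)*1000);print("foot",s2.sum(),r,cv2.boxPoints(r))
    x0,y0=(410,270) if n=="top" else (395,150)
    cv2.imwrite(f"pics/{n}_sc.png",cv2.resize(im[y0:y0+80,x0:x0+80],None,fx=7,fy=7,interpolation=cv2.INTER_CUBIC))
a=cv2.imread("pics/top_sc.png");b=cv2.imread("pics/scene_sc.png")
cv2.imwrite("pics/sc.png",cv2.resize(np.hstack([a,b]),(800,400)))
E
```

```text
top bench z 0.0014412665251655164
tray ((464.7996520996094, 158.76296997070312), (266.8139953613281, 89.08421325683594), 76.73986053466797) [[390.8452  39.1295]
 [477.5543  18.696 ]
 [538.7542 278.3964]
 [452.045  298.8299]] zq [-0.0007  0.0051  0.0279]
ball [219.1609 299.2759] [0.4855 0.2417 0.024 ] sphere [0.4849 0.2407 0.0279] 0.017785622311187476
ball [236.8659 303.3296] [0.4738 0.1947 0.024 ] sphere [0.4737 0.1935 0.0282] 0.01776687412058992
ball [254.6012 307.8324] [0.461  0.1479 0.024 ] sphere [0.4606 0.1469 0.0286] 0.017372377674457453
rest ((462.5218505859375, -340.82843017578125), (128.3251190185547, 131.9021453857422), 7.676687717437744) [[ 390.1244 -284.0395]
 [ 407.7443 -414.7594]
 [ 534.9193 -397.6174]
 [ 517.2994 -266.8974]]
jar ((521.802001953125, -122.00330352783203), 87.8531265258789)
grip pts 123 [ 0.473  -0.3606  0.1602] [ 0.4632 -0.376   0.0939] [ 0.4835 -0.3536  0.1843]
 top 64 [ 0.4733 -0.3635  0.1791]
foot 326 ((463.9370422363281, -345.258056640625), (40.75954818725586, 65.99911499023438), 26.49774932861328) [[ 430.9749 -324.8177]
 [ 460.4213 -383.8838]
 [ 496
[... 486 characters left out ...]
636863
ball [271.5608 377.6453] [0.4836 0.2389 0.024 ] sphere [0.4825 0.2398 0.025 ] 0.01948803841033544
rest ((460.31884765625, -347.3450927734375), (134.10491943359375, 147.64181518554688), 8.06338882446289) [[ 383.5745 -283.6594]
 [ 404.2841 -429.8415]
 [ 537.0632 -411.0308]
 [ 516.3536 -264.8487]]
jar ((517.5548706054688, -119.46002197265625), 86.98322296142578)
grip pts 226 [ 0.4696 -0.3597  0.1482] [ 0.4604 -0.3763  0.0909] [ 0.4812 -0.3523  0.1842]
 top 62 [ 0.47   -0.3619  0.1784]
foot 893 ((447.18072509765625, -348.39239501953125), (83.00989532470703, 108.63038635253906), 1.6790835857391357) [[ 404.1021 -295.3167]
 [ 407.2851 -403.9004]
 [ 490.2594 -401.4681]
 [ 487.0763 -292.8844]]
```

View pics/sc.png

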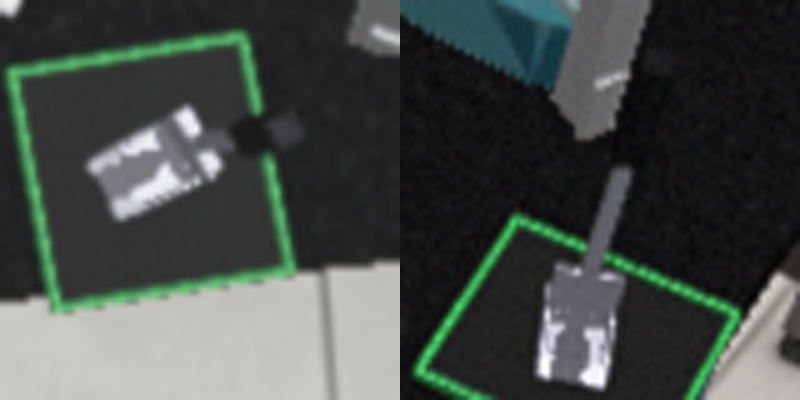

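The crops show the scoop's mouth pointing to the lower left in the top view. Its lip corners are at about (427,302) and (434,314), and its rear corners at about (448,291) and (454,304). The handle's top is at (467,296). Next I'll refine the tray, jar, scoop and nearby heights.

```bash
cat >> h.py <<'E'
from scipy.spatial.transform import Rotation as Ro
def down(yaw_y):
    "tool pointing down with tool y at world angle yaw_y (deg)"
    a=np.radians(yaw_y); y=np.array([np.cos(a),np.sin(a),0]); z=np.array([0,0,-1.]); return Ro.from_matrix(np.c_[np.cross(y,z),y,z])
def delta(pos,R=None):
    s=bot.get_obs(); R0=Ro.from_quat(s["tool_rot"]); d=R0.inv().apply(np.array(pos)-s["eef_pos"])*1000
    w=(R0.inv()*R).as_rotvec() if R is not None else np.zeros(3)
    return np.round(d,1),np.round(w,4)
E
python3 - <<'E'
from h import *
np.set_printoptions(precision=4,suppress=True)
for n in("top","scene"):
    p=cam(n); C=cloud(p); im=p["image"]; hsv=cv2.cvtColor(im,cv2.COLOR_BGR2HSV)
    m=((hsv[...,0]>100)&(hsv[...,0]<125)&(hsv[...,1]>120)&(hsv[...,2]>60)&(C[...,1]>0)&(C[...,1]<.36)&(C[...,0]>.36)&(C[...,0]<.6)).astype(np.uint8)
    k,l,st,ce=cv2.connectedComponentsWithStats(m); i=1+np.argmax(st[1:,4])
    c=np.array([back(p,q,.004)[:2]*1000 for q in np.argwhere(l==i)[:,::-1]],np.float32)
    r=cv2.minAreaRect(c); print(n,"tray",r)
    g=((hsv[...,0]>45)&(hsv[...,0]<75)&(hsv[...,1]>100)&(C[...,1]<-.2)&(C[...,0]<.6))
    c=np.array([back(p,q,.008)[:2]*1000 for q in np.argwhere(g)[:,::-1]],np.float32); print("rest",cv2.minAreaRect(c))
    ok=p["z_map"]>0
    for b in [(.5,.6,-.1,.0),(.5,.6,0,.1),(.55,.62,-.1,.0),(.55,.62,0,.1),(.56,.66,-.25,-.15),(.55,.7,-.5,-.38),(.4,.55,-.55,-.43)]:
        s=ok&(C[...,0]>b[0])&(C[...,0]<b[1])&(C[...,1]>b[2])&(C[...,1]<b[3]); print(b,"maxz",np.percentile(C[...,2][s],[50,98]) if s.any() else 0, "minx z>.05",np.percentile(C[...,0][s&(C[...,2]>.05)],2) if (s&(C[...,2]>.05)).sum()>5 else None)
    if n=="top":
        print("scoop corners",[back(p,q,z)[:2] for q,z in [((427.4,302),.006),((434,314),.006),((448,291),.01),((454.4,304.4),.01)]])
        K,L,S,E_=cv2.connectedComponentsWithStats(((hsv[...,1]<60)&(hsv[...,2]>130)&(abs(C[...,0]-.49)<.075)&(abs(C[...,1]+.13)<.075)&(C[...,2]<.03)).astype(np.uint8)); i=1+np.argmax(S[1:,4]); print("jar inner floor",back(p,E_[i],.006),S[i])
print(delta([.4715,-.3625,.25],down(116.6)),delta([.4715,-.3625,.25],down(116.6-180)))
E
```

```text
top tray ((464.73590087890625, 157.4290313720703), (264.4142150878906, 88.98420715332031), 76.73118591308594)
rest ((462.41033935546875, -340.4942626953125), (129.61231994628906, 134.36236572265625), 7.485934257507324)
(0.5, 0.6, -0.1, 0.0) maxz [0.0292 0.1287] minx z>.05 0.5149242230327912
(0.5, 0.6, 0, 0.1) maxz [0.0002 0.1244] minx z>.05 0.5648121126795835
(0.55, 0.62, -0.1, 0.0) maxz [0.1004 0.2254] minx z>.05 0.5655690834003892
(0.55, 0.62, 0, 0.1) maxz [0.0005 0.1273] minx z>.05 0.56510580682876
(0.56, 0.66, -0.25, -0.15) maxz [0.0751 0.2256] minx z>.05 0.5623280830912077
(0.55, 0.7, -0.5, -0.38) maxz [0.4811 0.6477] minx z>.05 0.5549760690747169
(0.4, 0.55, -0.55, -0.43) maxz [0.2617 0.6535] minx z>.05 0.5198459559034038
scoop corners [array([ 0.4662, -0.3094]), array([ 0.4344, -0.3249]), array([ 0.4937, -0.3649]), array([ 0.4582, -0.3793])]
jar inner floor [ 0.4899 -0.1256  0.006 ] [ 341  277   35   37 1020]
scene tray ((461.55517578125, 155.11160278320312), (262.40283203125, 87.10084533691406), 76.84142303466797)
rest ((480.9898376464844, -339.01483154296875), (177.60769653320312, 140.53684997558594), 6.975958824157715)
(0.5, 0.6, -0.1, 0.0) maxz [0.045  0.1283] minx z>.05 0.5079584860909228
(0.5, 0.6, 0, 0.1) maxz [0.0007 0.1238] minx z>.05 0.5643956431571506
(0.55, 0.62, -0.1, 0.0) maxz [0.1071 0.2245] minx z>.05 0.5628080097436837
(0.55, 0.62, 0, 0.1) maxz [0.0017 0.1255] minx z>.05 0.5645150434772531
(0.56, 0.66, -0.25, -0.15) maxz [0.105  0.2257] minx z>.05 0.5611403151858644
(0.55, 0.7, -0.5, -0.38) maxz [0.2707 0.4773] minx z>.05 0.5539295053732962
(0.4, 0.55, -0.55, -0.43) maxz [0.1285 0.4981] minx z>.05 0.5176649051800355
(array([-558.5, -704.3,  -18.7]), array([-0.   ,  0.   , -0.769])) (array([-558.5, -704.3,  -18.7]), array([0.    , 0.    , 2.3726]))
```

```bash
python3 -m creep '[[[-37,-47,-2],[0,0,0]],[[-37,-47,-2],[0,0,0]],[[-37,-47,-2],[0,0,0]],[[-37,-47,-2],[0,0,0]],[[-37,-47,-2],[0,0,0]],[[-37,-47,-2],[0,0,0]],[[-37,-47,-2],[0,0,0]],[[-37,-47,-2],[0,0,0]],[[-37,-47,-2],[0,0,0]],[[-37,-47,-2],[0,0,-0.1]],[[0,0,0],[0,0,-0.15]],[[0,0,0],[0,0,-0.15]]]' 85
python3 - <<'E'
from h import *
print(bot.get_obs()["joint_pos"],bot.get_obs()["eef_pos"],delta([.4717,-.363,.25],down(116)))
E
```

```text
clock: 3.1
eef_pos: [0.3619, -0.0837, 0.2512]
tool_rot: [-0.048, 0.999, 0.0, -0.0]
ft_force: [0.0, -0.2, -0.6]
grip_width: 0.0848
grasp_force: 0.0
[-2.27262147e-01 -2.44781872e-02 -2.44768286e-01  1.35083158e+00
  7.92913854e-05 -3.24070791e-01] [ 0.36193734 -0.08367594  0.25123304] (array([ -82.3, -288.6,    1.2]), array([ 2.00e-04, -2.00e-04, -3.57e-01]))
```

```bash
python3 -m creep '[[[-16.5,-57.7,0],[0,0,0]],[[-16.5,-57.7,0],[0,0,0]],[[-16.5,-57.7,0],[0,0,0]],[[-16.5,-57.7,0],[0,0,0]],[[-16.5,-57.7,0],[0,0,0]],[[0,0,0],[0,0,-0.179]],[[0,0,0],[0,0,-0.179]],[[0,0,0],[0,0,0]]]'
python3 - <<'E'
from h import *
print(bot.get_obs()["joint_pos"],bot.get_obs()["eef_pos"],delta([.4717,-.363,.135],down(116)))
p=cam("scene"); cv2.imwrite("pics/a.png",cv2.resize(p["image"][60:300,300:620],(800,600),interpolation=cv2.INTER_CUBIC))
E
```

```text
clock: 4.1
eef_pos: [0.4714, -0.362, 0.2509]
tool_rot: [-0.223, 0.975, 0.0, -0.0]
ft_force: [-0.4, -0.3, -0.4]
grip_width: 0.0854
grasp_force: 0.0
[-6.54829343e-01  4.27747604e-01  3.20872320e-01  1.46467046e+00
  3.35573420e-06 -1.10554861e+00] [ 0.47140927 -0.36197165  0.25085793] (array([ 1.000e-01, -1.100e+00,  1.159e+02]), array([ 0.0007, -0.0003, -0.0031]))
```

View pics/a.png

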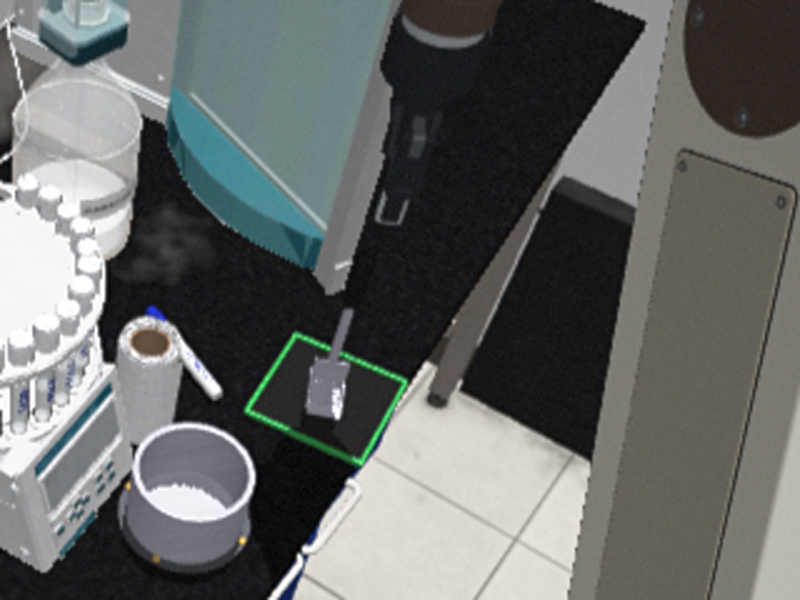

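The gripper hangs at (395,200), over the black handle at (360,270), with the hood to its left. I'll lower it and close.

```bash
python3 -m creep '[[[0,-1,25],[0,0,0]],[[0,0,25],[0,0,0]],[[0,0,25],[0,0,0]],[[0,0,25],[0,0,0]],[[0,0,16],[0,0,0]],[[0,0,0],[0,0,0]]]' && python3 -m creep '[[[0,0,0],[0,0,0]],[[0,0,0],[0,0,0]],[[0,0,0],[0,0,0]],[[0,0,0],[0,0,0]],[[0,0,0],[0,0,0]],[[0,0,0],[0,0,0]]]' 5
```

```text
clock: 4.9
eef_pos: [0.4712, -0.362, 0.1342]
tool_rot: [-0.224, 0.975, 0.001, -0.001]
ft_force: [0.3, 0.3, 0.7]
grip_width: 0.0854
grasp_force: 0.0
clock: 5.65
eef_pos: [0.4722, -0.3629, 0.1357]
tool_rot: [-0.225, 0.974, -0.0, 0.0]
ft_force: [0.4, -0.0, 3.2]
grip_width: 0.017
grasp_force: 59.7
```

```bash
python3 -m creep '[[[0,0,-15],[0,0,0]],[[0,0,-35],[0,0,0]],[[0,0,-35],[0,0,0]],[[0,0,-25],[0,0,0]]]'
python3 - <<'E'
from h import *
print(delta([.4418,.0638,.246],down(76.8)))
for n in("top","scene"):
    p=cam(n)
    for q,z in (("scoop",.114),("scoop_foot",.114),("scoop_grip",.264)):
        for r in vision.place_of(p,q)[:1]: print(n,q,r["score"],back(p,r["position"],z))
s=bot.get_obs();R=Ro.from_quat(s["tool_rot"]);print("pred",s["eef_pos"]+R.apply([0,.029,.1317]))
E
```

```text
clock: 6.15
eef_pos: [0.4721, -0.3628, 0.2477]
tool_rot: [-0.225, 0.974, -0.001, 0.001]
ft_force: [-0.2, 0.5, -1.1]
grip_width: 0.0174
grasp_force: 59.1
(array([-159.5,  396.8,    1.2]), array([-0.0012,  0.0013,  0.6836]))
top scoop 0.73 [ 0.45643616 -0.34146798  0.114     ]
top scoop_foot 0.6 [0.6335121 0.0889969 0.114    ]
top scoop_grip 0.73 [0.5982408  0.20417239 0.264     ]
scene scoop 0.93 [ 0.45812807 -0.34474586  0.114     ]
scene scoop_foot 0.8 [ 0.46873347 -0.34880638  0.114     ]
scene scoop_grip 0.55 [ 0.47463998 -0.3797595   0.264     ]
pred [ 0.45817442 -0.33575565  0.11193317]
```

```bash
python3 -m creep '[[[-20,49.6,0],[0,0,0]],[[-20,49.6,0],[0,0,0]],[[-20,49.6,0],[0,0,0]],[[-20,49.6,0],[0,0,0]],[[-20,49.6,0],[0,0,0]],[[-20,49.6,0],[0,0,0]],[[-20,49.6,0],[0,0,0]],[[-20,49.6,0],[0,0,0.115]],[[0,0,0],[0,0,0.142]],[[0,0,0],[0,0,0.142]],[[0,0,0],[0,0,0.142]],[[0,0,0],[0,0,0.142]]]'
python3 -m creep '[[[0,0,0],[0,0,0]],[[0,0,0],[0,0,0]]]'
python3 - <<'E'
from h import *
print(delta([.4418,.0638,.1357],down(76.8)))
for n in("top","scene"):
    p=cam(n); cv2.imwrite(f"pics/b{n}.png",p["image"])
    for q,z in (("scoop",.114),("scoop_foot",.114)):
        for r in vision.place_of(p,q)[:1]: print(n,q,r["score"],r["position"],back(p,r["position"],z))
    s=bot.get_obs();R=Ro.from_quat(s["tool_rot"]);o=s["eef_pos"]+R.apply([0,.029,.1317]);print("pred",o,proj(p,o))
    for f in ((18,24,2),(-18,24,2),(18,-37,0),(-18,-37,0)): # foot corners, y along tool y, x -> -tool x
        c=s["eef_pos"]+R.apply(np.array([-f[0],29+f[1],131.7-f[2]])/1000); cv2.circle(p["image"],tuple(int(v) for v in proj(p,c)),1,(0,0,255),-1)
    u,v=(proj(p,o)).astype(int); cv2.imwrite(f"pics/b{n}.png",cv2.resize(p["image"][v-50:v+50,u-33:u+33],(400,600),interpolation=cv2.INTER_CUBIC))
cv2.imwrite("pics/b.png",np.hstack([cv2.imread("pics/btop.png"),cv2.imread("pics/bscene.png")]))
E
```

```text
clock: 8.05
eef_pos: [0.4414, 0.0642, 0.2444]
tool_rot: [0.117, 0.993, -0.0, -0.001]
ft_force: [-0.5, 0.0, -2.5]
grip_width: 0.0172
grasp_force: 60.0
clock: 8.3
eef_pos: [0.4417, 0.0641, 0.2448]
tool_rot: [0.114, 0.994, -0.0, -0.0]
ft_force: [-0.2, 0.6, -2.0]
grip_width: 0.0173
grasp_force: 60.0
(array([ -0.2,  -0.2, 109.1]), array([-0.0004, -0.0009,  0.0025]))
pred [0.44847522 0.09234084 0.11343593] [271.81387653 311.83600891]
scene scoop 0.73 [337.5, 312.7] [0.44531674 0.08121524 0.114     ]
scene scoop_foot 0.83 [336.3, 313.0] [0.44673309 0.0832651  0.114     ]
pred [0.44864541 0.09235982 0.11360903] [332.71056598 315.69934276]
```

View pics/b.png

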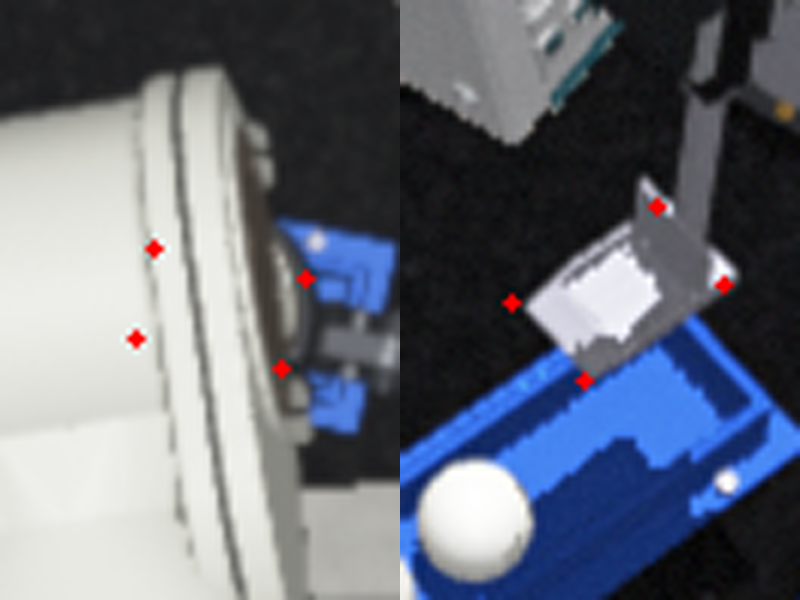

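The projected foot corners (red dots) agree with the visible scoop to 2–3 mm. The scoop hangs over the empty lane end, clear of ball 3. I'll lower it.

```bash
python3 -m creep '[[[0,0,30],[0,0,0]],[[0,0,30],[0,0,0]],[[0,0,25],[0,0,0]],[[0,0,15],[0,0,0]],[[0,0,5],[0,0,0]],[[0,0,2],[0,0,0]],[[0,0,0],[0,0,0]]]' && python3 -m creep '[[[0,0,1],[0,0,0]],[[0,0,1],[0,0,0]],[[0,0,0],[0,0,0]]]'
```

```text
clock: 9.48
eef_pos: [0.4426, 0.0642, 0.1389]
tool_rot: [0.115, 0.993, 0.0, 0.001]
ft_force: [-0.3, 1.2, -1.1]
grip_width: 0.0173
grasp_force: 60.0
clock: 9.85
eef_pos: [0.4421, 0.0641, 0.1364]
tool_rot: [0.115, 0.993, 0.0, 0.0]
ft_force: [0.3, -0.2, -1.2]
grip_width: 0.0171
grasp_force: 60.0
```

```bash
python3 -m creep '[[[0,0,1],[0,0,0]],[[0,0,0],[0,0,0]],[[0,6,0],[0,0,0]],[[0,6,0],[0,0,0]],[[0,6,0],[0,0,0]],[[0,6,0],[0,0,0]],[[0,6,0],[0,0,0]],[[0,6,0],[0,0,0]],[[0,6,0],[0,0,0]],[[0,6,0],[0,0,0]],[[0,6,0],[0,0,0]],[[0,0,0],[0,0,0]]]'
python3 - <<'E'
from h import *
p=cam("scene"); s=bot.get_obs();R=Ro.from_quat(s["tool_rot"]);o=s["eef_pos"]+R.apply([0,.029,.1317]);print((o[:2]-[.4658,.166])@[.2285,.9735],(o[:2]-[.4658,.166])@[.9735,-.2285],s["ft_force"])
cv2.imwrite("pics/c.png",cv2.resize(p["image"][290:420,220:380],(800,600),interpolation=cv2.INTER_CUBIC))
E
```

```text
clock: 11.35
eef_pos: [0.4548, 0.1164, 0.1358]
tool_rot: [0.115, 0.993, -0.001, 0.001]
ft_force: [-1.2, -4.7, 6.7]
grip_width: 0.0176
grasp_force: 61.4
-0.021995218302853968 0.0007571355171581392 [-0.38035957 -4.76122352  7.51009943]
```

View pics/c.png

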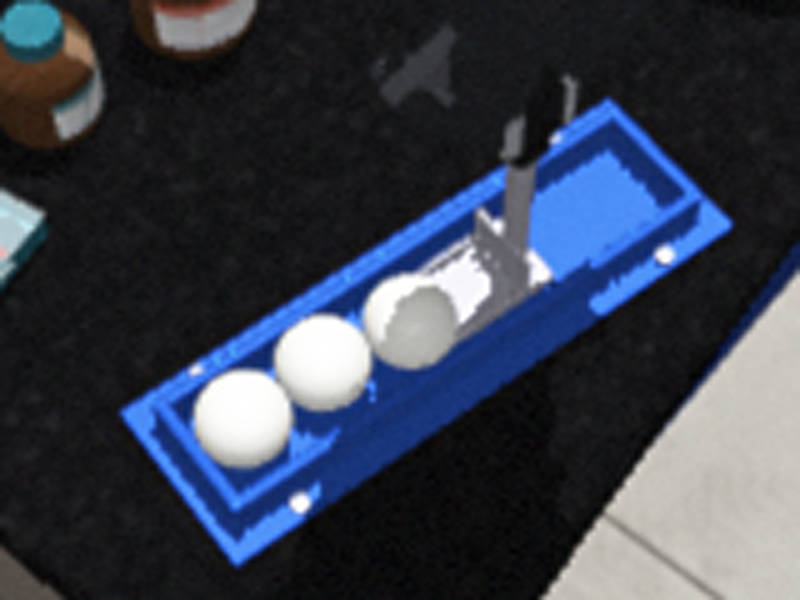

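The lip is under ball 3 at (410,320), and the row hasn't reached the stop yet. I'll keep sliding.

```bash
python3 -m creep '[[[0,4,-0.3],[0,0,0]],[[0,4,0],[0,0,0]],[[0,4,0],[0,0,0]],[[0,4,0],[0,0,0]],[[0,3,0],[0,0,0]],[[0,3,0],[0,0,0]]]';python3 -m creep '[[[0,2,0],[0,0,0]],[[0,2,0],[0,0,0]],[[0,2,0],[0,0,0]],[[0,0,0],[0,0,0]]]'
cat > look.py <<'E'
from h import *; import sys
p=cam("scene"); s=bot.get_obs();R=Ro.from_quat(s["tool_rot"]);o=s["eef_pos"]+R.apply([0,.029,.1317]);print((o[:2]-[.4658,.166])@[.2285,.9735],(o[:2]-[.4658,.166])@[.9735,-.2285],s["ft_force"])
C=cloud(p); hsv=cv2.cvtColor(p["image"],cv2.COLOR_BGR2HSV)
w=(hsv[...,1]<40)&(hsv[...,2]>90)&(C[...,1]>.03)&(C[...,1]<.31)&(C[...,0]>.4)&(C[...,0]<.54)&(C[...,2]>.0305)&(C[...,2]<.055)
k,l,st,ce=cv2.connectedComponentsWithStats(w.astype(np.uint8))
for i in range(1,k):
    if st[i,4]>25:
        P=C[l==i]; f=np.r_[np.median(P[:,:2],0),P[:,2].max()]; d=f[:2]-[.4658,.166]; print("ball? px",ce[i].round(),st[i,4],"tray y",d@[.2285,.9735],"x",d@[.9735,-.2285],"ztop",f[2])
cv2.imwrite(sys.argv[1],cv2.resize(p["image"][290:420,220:380],(800,600),interpolation=cv2.INTER_CUBIC))
E
python3 look.py pics/d.png
```

```text
clock: 12.15
eef_pos: [0.4589, 0.1364, 0.1361]
tool_rot: [0.115, 0.993, -0.002, 0.0]
ft_force: [-0.0, -1.6, -1.5]
grip_width: 0.0172
grasp_force: 60.1
clock: 12.65
eef_pos: [0.4608, 0.1445, 0.1357]
tool_rot: [0.115, 0.993, 0.0, 0.0]
ft_force: [-0.8, -3.0, 5.9]
grip_width: 0.0174
grasp_force: 61.1
0.007010095842036214 1.3109332106761443e-05 [-0.20431712 -2.81699337  5.95707907]
ball? px [286. 367.] 863 tray y 0.0431824648164319 x -0.003463568257323091 ztop 0.05430580850562985
```

View pics/d.png

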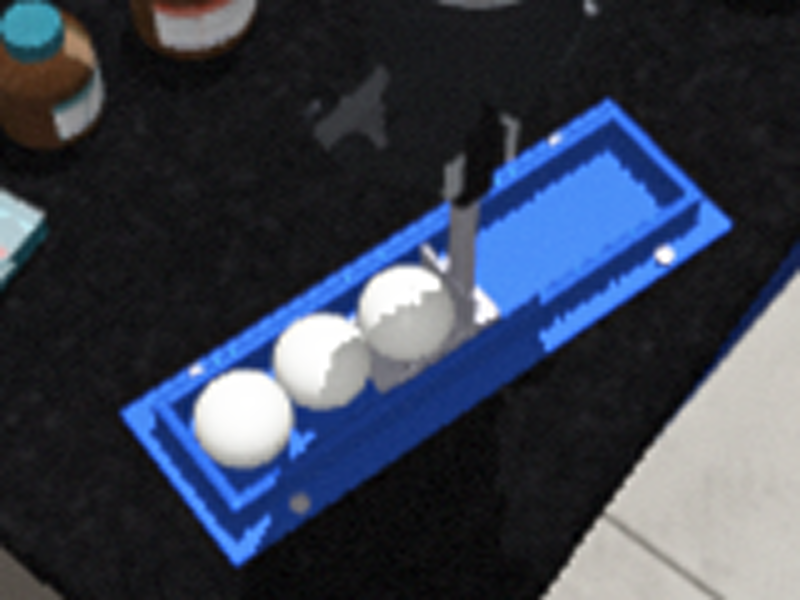

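Ball 3 at (407,313) now sits against the back plate, raised above the others. I'll draw back and check that it comes along.

```bash
python3 -m creep '[[[0,1,0],[0,0,0]],[[0,-3,0],[0,0,0]],[[0,-4,0],[0,0,0]],[[0,-5,0],[0,0,0]],[[0,-5,0],[0,0,0]],[[0,-3,0],[0,0,0]],[[0,0,0],[0,0,0]]]'; python3 look.py pics/e.png
```

```text
clock: 13.58
eef_pos: [0.4562, 0.1251, 0.1356]
tool_rot: [0.115, 0.993, -0.0, -0.0]
ft_force: [1.0, 2.0, 2.9]
grip_width: 0.0171
grasp_force: 60.7
-0.013036161865091572 1.649820686364838e-05 [-0.06114809  1.23033934  2.40917674]
ball? px [318. 344.] 56 tray y -0.038906907740184744 x -0.00435881409083976 ztop 0.05485786845494973
ball? px [308. 352.] 262 tray y -0.010616778224897674 x -0.005542320149086198 ztop 0.051416142610149054
ball? px [276. 373.] 533 tray y 0.06721793541014888 x -0.003173455113421427 ztop 0.04675016714745249
```

View pics/e.png

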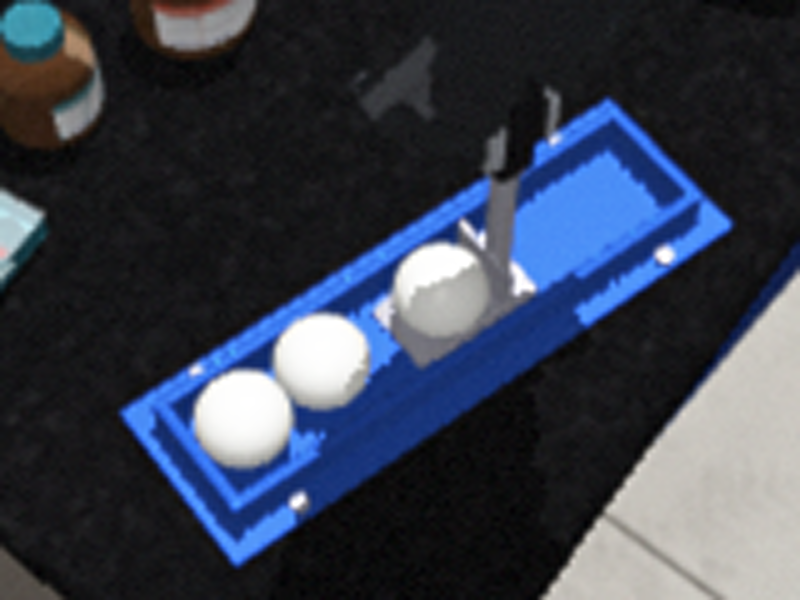

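Ball 3 is seated in the pocket at (440,290), and the other two are at (322,360) and (243,418). I'll lift gently and plan the pour.

```bash
python3 -m creep '[[[0,0,-5],[0,0,0]],[[0,0,-12],[0,0,0]],[[0,0,-20],[0,0,0]],[[0,0,-25],[0,0,0]],[[0,0,-25],[0,0,0]],[[0,0,-15],[0,0,0]],[[0,0,-6],[0,0,0]],[[0,0,0],[0,0,0]],[[0,0,0],[0,0,0]]]'; python3 look.py pics/f.png; python3 - <<'E'
from h import *
print(delta([.5025,-.2043,.24],down(100)))
p=cam("scene"); s=bot.get_obs();R=Ro.from_quat(s["tool_rot"]); print("pocket px",proj(p,s["eef_pos"]+R.apply([0,.029,.1317-.0225])))
print([(np.round(r["position"]),round(r["score"],2)) for r in vision.place_of(p,"ball_1_center")])
E
```

```text
clock: 14.75
eef_pos: [0.4558, 0.1253, 0.2428]
tool_rot: [0.115, 0.993, -0.0, -0.001]
ft_force: [0.2, 0.6, -2.7]
grip_width: 0.0172
grasp_force: 60.0
-0.013067821183581966 -0.0006439770188957231 [-0.81534221  0.89896303 -2.42113302]
ball? px [276. 373.] 537 tray y 0.06771136049505899 x -0.0028114744467067354 ztop 0.047646014939365156
(array([-120.5, -310.3,    2.9]), array([-0.0007, -0.0018, -0.4043]))
pocket px [307.74714432 328.68490446]
[(array([269., 379.]), 0.64), (array([262., 390.]), 0.16)]
```

```bash
python3 -m creep '[[[-4,-11,0],[0,0,0]],[[-8,-21,0],[0,0,0]],[[-12,-30,0],[0,0,0]],[[-15,-37,0],[0,0,0]],[[-16,-42,0],[0,0,0]],[[-16,-42,0],[0,0,0]],[[-16,-42,0],[0,0,0]],[[-15,-37,0],[0,0,0]],[[-10,-26,1],[0,0,0]],[[-5,-14,1],[0,0,0]],[[-3,-7,1],[0,0,0]],[[0,0,0],[0,0,0]]]'; python3 -m creep '[[[0,0,0],[0,0,-0.06]],[[0,0,0],[0,0,-0.12]],[[0,0,0],[0,0,-0.12]],[[0,0,0],[0,0,-0.08]],[[0,0,0],[0,0,-0.025]],[[0,0,0],[0,0,0]]]'
python3 - <<'E'
from h import *
print(delta([.5025,-.2043,.24],down(100)),bot.get_obs()["joint_pos"])
p=cam("scene");s=bot.get_obs();R=Ro.from_quat(s["tool_rot"]); q=proj(p,s["eef_pos"]+R.apply([0,.029,.1317-.0225])); print("pocket px",q)
u,v=q.astype(int); cv2.imwrite("pics/g.png",cv2.resize(p["image"][v-75:v+75,u-100:u+100],(800,600),interpolation=cv2.INTER_CUBIC))
# pour rows: rotate about lip axis
pos=s["eef_pos"].copy();Rc=R;lip=np.array([0,.053,.1317])
L0=pos+Rc.apply(lip)
print("lip",L0)
a=.16;dR=Ro.from_rotvec([-a,0,0])
for sgn in(1,-1):
    dR=Ro.from_rotvec([sgn*a,0,0]); print(sgn,"row shift mm",np.round((lip-dR.apply(lip))*1000,1), "tool y after:",(R*dR).apply([0,1,0]))
E
```

```text
clock: 16.4
eef_pos: [0.5027, -0.2025, 0.2404]
tool_rot: [0.115, 0.993, 0.0, -0.0]
ft_force: [0.7, -0.8, -2.3]
grip_width: 0.0171
grasp_force: 60.0
clock: 17.15
eef_pos: [0.5029, -0.202, 0.2407]
tool_rot: [-0.088, 0.996, 0.0, 0.0]
ft_force: [-0.2, -0.0, -1.7]
grip_width: 0.0174
grasp_force: 60.0
(array([ 0.8, -2.2,  0.7]), array([0.0001, 0.0001, 0.001 ])) [-3.82054337e-01  3.20929407e-01  1.38392521e-01  1.38819940e+00
  1.20362122e-04 -5.57547490e-01]
pocket px [388.11123087 218.00263319]
lip [ 0.49367541 -0.15000423  0.10901565]
1 row shift mm [ 0.  21.7 -6.8] tool y after: [-0.17207795  0.97212429 -0.15925939]
-1 row shift mm [  0.  -20.3  10.1] tool y after: [-0.17210569  0.97210009  0.15937702]
```

View pics/g.png

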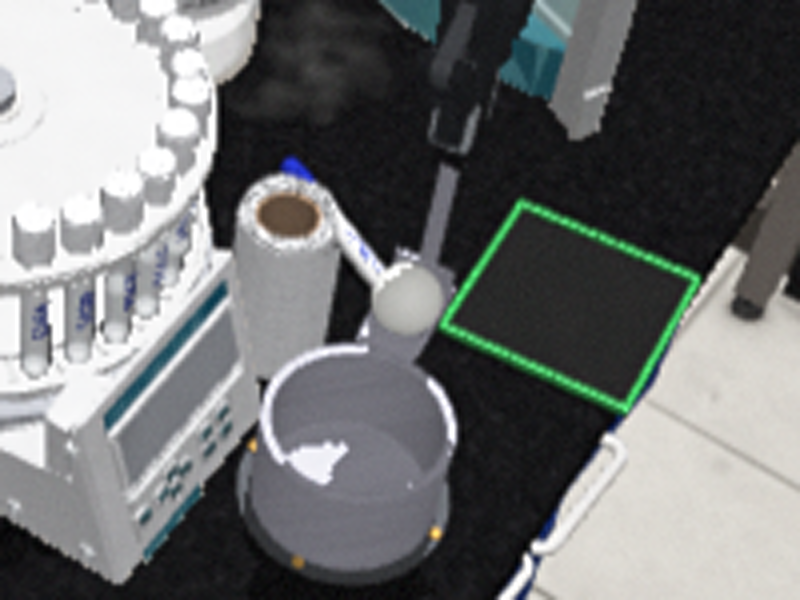

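The ball at (405,300) is still in the scoop, with the lip over the jar's near rim at (390,350). I'll tip it about the lip.

```bash
python3 -m creep '[[[0,0,6],[0,0,0]],[[0,0,7],[0,0,0]],[[0,10.9,-3.9],[0.08,0,0]],[[0,10.9,-3.9],[0.08,0,0]],[[0,10.9,-3.9],[0.08,0,0]],[[0,10.9,-3.9],[0.08,0,0]],[[0,0,0],[0,0,0]]]'
python3 - <<'E'
from h import *
s=bot.get_obs();R=Ro.from_quat(s["tool_rot"]);print("lip",s["eef_pos"]+R.apply([0,.053,.1317]),np.degrees(np.arcsin(-R.apply([0,1,0])[2])),s["joint_pos"])
E
```

```text
clock: 18.08
eef_pos: [0.4943, -0.1566, 0.2369]
tool_rot: [-0.088, 0.983, -0.158, 0.013]
ft_force: [-0.8, 0.3, -3.5]
grip_width: 0.0172
grasp_force: 60.1
lip [ 0.49248782 -0.14764305  0.09527097] 18.237536636727143 [-0.13114479  0.19019636 -0.08590662  1.19605008 -0.30313353 -0.32474748]
```

Tracking is good, so I'll finish the tip.

```bash
python3 -m creep '[[[0,16.2,-5.5],[0.12,0,0]],[[0,20.3,-6.6],[0.15,0,0]],[[0,20.3,-6.6],[0.15,0,0]],[[0,20.3,-6.6],[0.15,0,0]],[[0,10.9,-3.9],[0.08,0,0]],[[0,0,0],[0,0,0]],[[0,0,0],[0,0,0]],[[0,0,0],[0,0,0]]]'
python3 - <<'E'
from h import *
s=bot.get_obs();R=Ro.from_quat(s["tool_rot"]);print("lip",s["eef_pos"]+R.apply([0,.053,.1317]),np.degrees(np.arcsin(-R.apply([0,1,0])[2])),s["joint_pos"])
p=cam("scene"); cv2.imwrite("pics/h.png",cv2.resize(p["image"][150:330,280:520],(800,600),interpolation=cv2.INTER_CUBIC))
E
```

```text
clock: 19.08
eef_pos: [0.4801, -0.0726, 0.2156]
tool_rot: [-0.076, 0.882, -0.464, 0.041]
ft_force: [0.1, -0.3, -1.8]
grip_width: 0.0175
grasp_force: 60.5
lip [ 0.4938892  -0.14987324  0.09730675] 55.50203135443833 [ 0.37873902  0.35904703 -0.25142977  1.24712048 -0.93913075  0.35367189]
```

View pics/h.png

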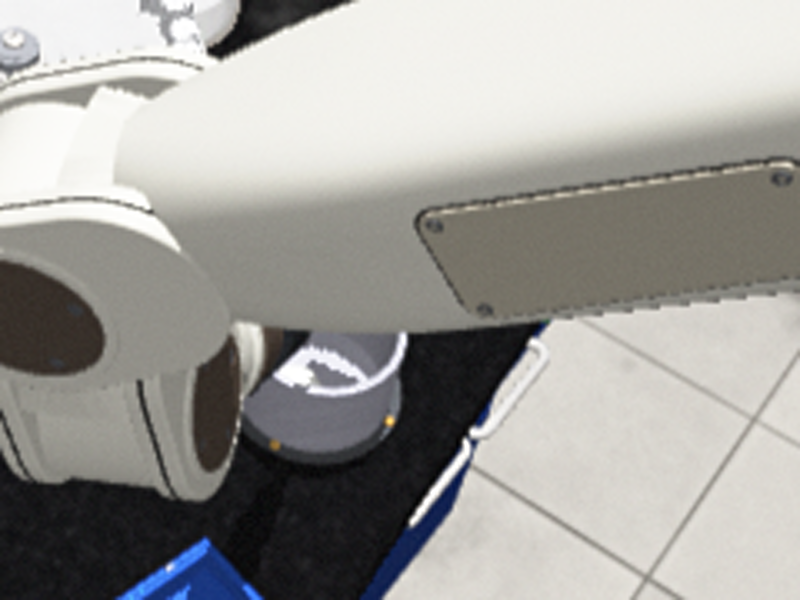

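The arm blocks the view of the jar's inside, so I'll tip the scoop back upright and look.

```bash
python3 -m creep '[[[0,0,0],[0,0,0]],[[0,-19.1,9.4],[-0.15,0,0]],[[0,-19.1,9.4],[-0.15,0,0]],[[0,-19.1,9.4],[-0.15,0,0]],[[0,-19.1,9.4],[-0.15,0,0]],[[0,-19.1,9.4],[-0.15,0,0]],[[0,-19.1,9.4],[-0.15,0,0]],[[0,-9,3.9],[-0.069,0,0]],[[0,0,-12],[0,0,0]],[[0,0,0],[0,0,0]]]'
python3 - <<'E'
from h import *
s=bot.get_obs();R=Ro.from_quat(s["tool_rot"]);print("lip",s["eef_pos"]+R.apply([0,.053,.1317]),np.degrees(np.arcsin(-R.apply([0,1,0])[2])))
p=cam("scene"); cv2.imwrite("pics/i.png",cv2.resize(p["image"][150:420,220:500],(622,600),interpolation=cv2.INTER_CUBIC))
print([(np.round(r["position"]),round(r["score"],2)) for r in vision.spot_in(p,"ball_1_center")])
print(delta([.4418,.0638,.2448],down(76.8)))
E
```

```text
clock: 20.38
eef_pos: [0.503, -0.2015, 0.2419]
tool_rot: [-0.087, 0.996, -0.002, 0.001]
ft_force: [1.1, 1.0, -2.7]
grip_width: 0.0169
grasp_force: 60.5
lip [ 0.49408257 -0.14967651  0.11003234] 0.1882744709683062
[(array([267., 381.]), 0.64)]
(array([ 13.5, 270.8,  -4.3]), array([-0.002 ,  0.0014,  0.4072]))
```

View pics/i.png

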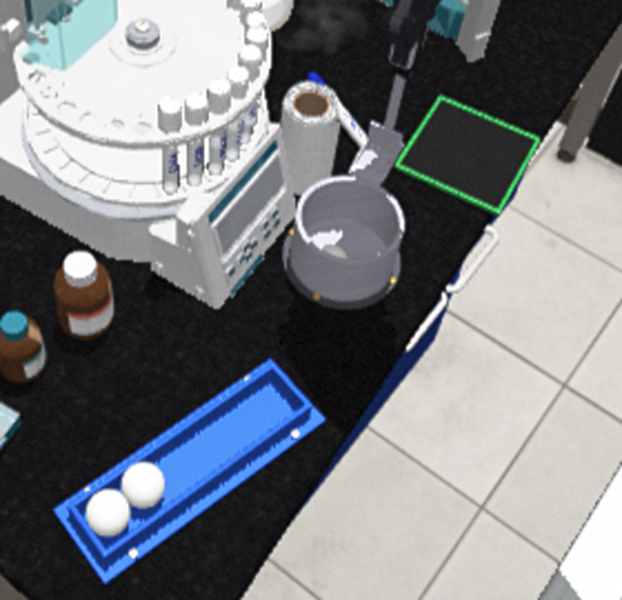

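The scoop is empty at (380,150), and two balls remain in the tray at (143,485) and (107,513). That used up the picture allowance and one more, so from here I go by numbers only. I'll return to the tray and check the jar by depth.

```bash
python3 -m creep '[[[1,25,0],[0,0,0]],[[2.5,50,0],[0,0,0]],[[2.5,50,-1],[0,0,0]],[[2.5,50,-1],[0,0,0]],[[2.5,50,-1],[0,0,0.08]],[[7.5,45,-1],[0,0,0.16]],[[0,0,0],[0,0,0.16]],[[0,0,0],[0,0,0]],[[0,0,0],[0,0,0]]]'
python3 - <<'E'
from h import *
print(delta([.4418,.0638,.1357],down(76.8)))
for n in("top","scene"):
    p=cam(n);C=cloud(p); d=np.hypot(C[...,0]-.489,C[...,1]+.1275); m=(d<.046)&(C[...,2]<.07)&(p["z_map"]>0); z=C[...,2][m]
    b=m&(C[...,2]>.03)&(d<.04); print(n,m.sum(),b.sum(),np.percentile(z,[5,50,95,99]), np.median(C[b],0) if b.any() else 0)
    print([(np.round(r["position"]),round(r["score"],2)) for r in vision.spot_in(p,"ball_1_center")])
E
```

```text
clock: 21.6
eef_pos: [0.4405, 0.0626, 0.2442]
tool_rot: [0.111, 0.994, -0.001, 0.0]
ft_force: [0.4, 0.1, -1.6]
grip_width: 0.0174
grasp_force: 60.5
(array([ -0.9,   1.5, 108.5]), array([-0.001 ,  0.0008,  0.0085]))
top 939 131 [0.00250129 0.00715601 0.04368164 0.04704076] [ 0.48793489 -0.10047688  0.04140754]
[(array([360., 294.]), 0.64)]
scene 505 41 [-0.80424651  0.00486059  0.04222488  0.04587849] [ 0.48667078 -0.1040432   0.04371151]
[(array([267., 381.]), 0.71), (array([207., 348.]), 0.22)]
```

Ball 3 is in the jar: it's at (0.488, −0.100) with its top at 46 mm. Now I'll lower the scoop for the second one.

```bash
python3 -m creep '[[[-0.9,1.5,30],[0,0,0.008]],[[0,0,30],[0,0,0]],[[0,0,25],[0,0,0]],[[0,0,15],[0,0,0]],[[0,0,5],[0,0,0]],[[0,0,2],[0,0,0]],[[0,0,1],[0,0,0]],[[0,0,0],[0,0,0]]]'; python3 look.py pics/k.png
```

```text
clock: 22.8
eef_pos: [0.4425, 0.0636, 0.1366]
tool_rot: [0.116, 0.993, -0.0, 0.001]
ft_force: [-0.2, 0.9, -1.7]
grip_width: 0.0175
grasp_force: 60.4
-0.07602093630826255 0.0008512238871952495 [-0.51211845 -0.33639581 -1.83741774]
ball? px [341. 327.] 58 tray y -0.10180048442271787 x -0.0039946022298477345 ztop 0.0535000077579371
ball? px [276. 373.] 527 tray y 0.06717568888073357 x -0.0029366398013453768 ztop 0.04686557359276059
```

```bash
python3 -m creep '[[[0,0,0.8],[0,0,0]],[[0,7,0],[0,0,0]],[[0,9,0],[0,0,0]],[[0,9,0],[0,0,0]],[[0,9,0],[0,0,0]],[[0,9,0],[0,0,0]],[[0,9,0],[0,0,0]],[[0,8,0],[0,0,0]],[[0,6,0],[0,0,0]],[[0,5,0],[0,0,0]],[[0,5,0],[0,0,0]],[[0,0,0],[0,0,0]]]'; python3 look.py pics/k.png
```

```text
clock: 24.35
eef_pos: [0.4604, 0.1389, 0.1356]
tool_rot: [0.116, 0.993, 0.001, 0.001]
ft_force: [0.2, -1.7, 5.0]
grip_width: 0.0175
grasp_force: 61.3
0.00146936040306604 0.0011478397297566135 [ 0.37216239 -0.15091747  5.03559917]
ball? px [312. 348.] 55 tray y -0.02469407108785791 x -0.004061742030580371 ztop 0.05459151806487186
ball? px [276. 373.] 535 tray y 0.06740987911737398 x -0.003019247320041888 ztop 0.048331102972893475
```

```bash
python3 -m creep '[[[0,4,0],[0,0,0]],[[0,4,0],[0,0,0]],[[0,4,0],[0,0,0]],[[0,4,0],[0,0,0]],[[0,4,0],[0,0,0]],[[0,4,0],[0,0,0]],[[0,4,0],[0,0,0]],[[0,4,0],[0,0,0]],[[0,3,0],[0,0,0]],[[0,2,0],[0,0,0]],[[0,2,0],[0,0,0]]]'; python3 look.py pics/k.png;  python3 -m creep '[[[0,2,0],[0,0,0]],[[0,2,0],[0,0,0]],[[0,2,0],[0,0,0]],[[0,0,0],[0,0,0]]]'; python3 look.py pics/k.png
```

```text
clock: 25.78
eef_pos: [0.4684, 0.1732, 0.1361]
tool_rot: [0.117, 0.993, -0.003, 0.001]
ft_force: [-2.8, -9.0, 14.8]
grip_width: 0.0175
grasp_force: 62.7
0.03579694579530411 0.0012536602019433043 [-3.19905479 -8.64520508 13.58915043]
ball? px [299. 357.] 58 tray y 0.008810091185475152 x -0.005190049773006687 ztop 0.05472253408758898
ball? px [286. 366.] 294 tray y 0.04168636033323769 x -0.003432334523729902 ztop 0.04991802640872239
ball? px [268. 380.] 271 tray y 0.08552531202597802 x -0.00490592093462144 ztop 0.04673063047388941
clock: 26.32
eef_pos: [0.4698, 0.1793, 0.136]
tool_rot: [0.117, 0.993, -0.003, 0.001]
ft_force: [-2.1, -7.8, 12.5]
grip_width: 0.0171
grasp_force: 62.5
0.04213925413373337 0.0011985135597344255 [-1.42677871 -7.51755968 11.94464607]
ball? px [287. 366.] 338 tray y 0.04059852800944511 x -0.004957259586202448 ztop 0.05114124907049701
ball? px [268. 380.] 274 tray y 0.08547662995179438 x -0.0051114823401912386 ztop 0.047409722376089286
```

```bash
python3 -m creep '[[[0,1,-0.4],[0,0,0]],[[0,2,-0.2],[0,0,0]],[[0,2,0],[0,0,0]],[[0,0,0],[0,0,0]]]'; python3 look.py pics/k.png
```

```text
clock: 26.88
eef_pos: [0.4707, 0.185, 0.1359]
tool_rot: [0.116, 0.993, -0.002, 0.0]
ft_force: [-2.3, -5.4, 8.2]
grip_width: 0.0175
grasp_force: 61.9
0.04809227121464584 0.000550383664753868 [-0.56360912 -5.66858552  7.66044669]
ball? px [278. 373.] 616 tray y 0.058835333074519 x -0.0040949447107828055 ztop 0.052771339995941094
```

```bash
python3 -m creep '[[[0,-2,0],[0,0,0]],[[0,-4,0],[0,0,0]],[[0,-5,0],[0,0,0]],[[0,-5,0],[0,0,0]],[[0,-5,0],[0,0,0]],[[0,-3,0],[0,0,0]],[[0,0,0],[0,0,0]]]'; python3 look.py pics/k.png
```

```text
clock: 27.8
eef_pos: [0.4653, 0.1623, 0.1357]
tool_rot: [0.116, 0.993, -0.001, -0.0]
ft_force: [0.4, 1.3, 2.2]
grip_width: 0.0171
grasp_force: 60.9
0.025011869362225988 0.00043595175764193743 [-0.89532749 -0.45767529  1.37373253]
ball? px [294. 361.] 340 tray y 0.023643711668892623 x -0.00572540705576474 ztop 0.05470860064897985
ball? px [268. 380.] 276 tray y 0.08598797144903186 x -0.0051325936875923905 ztop 0.047238373623274606
```

Ball 2 came back with the scoop: it's at tray y = 24 mm, raised and in the pocket. Ball 1 stays at 86 mm. I'll lift.

```bash
python3 -m creep '[[[0,0,-5],[0,0,0]],[[0,0,-12],[0,0,0]],[[0,0,-20],[0,0,0]],[[0,0,-25],[0,0,0]],[[0,0,-25],[0,0,0]],[[0,0,-15],[0,0,0]],[[0,0,-6],[0,0,0]],[[0,0,0],[0,0,0]],[[0,0,0],[0,0,0]]]'; python3 - <<'E'
from h import *
print(delta([.5035,-.203,.24],down(100)))
p=cam("scene"); C=cloud(p); s=bot.get_obs();R=Ro.from_quat(s["tool_rot"]); c=s["eef_pos"]+R.apply([0,.029,.1317-.0225]); print("pocket",c)
m=(np.linalg.norm(C-c,axis=-1)<.028)&(cv2.cvtColor(p["image"],cv2.COLOR_BGR2HSV)[...,1]<40); P=C[m]; f=np.linalg.lstsq(np.c_[2*P,np.ones(len(P))],(P**2).sum(1),rcond=None)[0]; print(len(P),f[:3],np.sqrt(f[3]+f[:3]@f[:3]),P[:,2].max())
E
```

```text
clock: 28.98
eef_pos: [0.465, 0.1627, 0.2427]
tool_rot: [0.116, 0.993, -0.001, -0.001]
ft_force: [0.4, -0.4, -2.1]
grip_width: 0.0173
grasp_force: 60.4
(array([-121.8, -347. ,    3.3]), array([-0.0018, -0.0017, -0.4073]))
pocket [0.47147262 0.19076463 0.13348202]
496 [0.47146056 0.18832758 0.12971475] 0.023474446928414022 0.1561671383085864
```

```bash
python3 -m creep '[[[-4,-11,0],[0,0,0]],[[-8,-21,0],[0,0,0]],[[-12,-30,0],[0,0,0]],[[-14,-37,0],[0,0,0]],[[-14,-42,0],[0,0,0]],[[-14,-42,0],[0,0,0]],[[-14,-42,0],[0,0,0]],[[-14,-40,0],[0,0,0]],[[-12,-35,1],[0,0,0]],[[-9,-26,1],[0,0,0]],[[-5,-14,1],[0,0,0]],[[-2,-7,0],[0,0,0]]]'; python3 -m creep '[[[0,0,0],[0,0,-0.06]],[[0,0,0],[0,0,-0.12]],[[0,0,0],[0,0,-0.12]],[[0,0,0],[0,0,-0.08]],[[0,0,0],[0,0,-0.027]],[[0,0,0],[0,0,0]],[[0,0,0],[0,0,0]]]'
python3 - <<'E'
from h import *
print(delta([.5035,-.203,.24],down(100)))
p=cam("scene"); C=cloud(p); s=bot.get_obs();R=Ro.from_quat(s["tool_rot"]); c=s["eef_pos"]+R.apply([0,.029,.1317-.0225]); print("pocket",c,"lip",s["eef_pos"]+R.apply([0,.053,.1317]))
m=(np.linalg.norm(C-c,axis=-1)<.028)&(cv2.cvtColor(p["image"],cv2.COLOR_BGR2HSV)[...,1]<40); P=C[m]; f=np.linalg.lstsq(np.c_[2*P,np.ones(len(P))],(P**2).sum(1),rcond=None)[0]; print(len(P),f[:3],P[:,2].max())
E
```

```text
clock: 30.52
eef_pos: [0.5038, -0.2035, 0.2407]
tool_rot: [0.117, 0.993, -0.0, -0.0]
ft_force: [1.2, -0.1, -2.6]
grip_width: 0.0174
grasp_force: 60.4
clock: 31.4
eef_pos: [0.5042, -0.2026, 0.2412]
tool_rot: [-0.087, 0.996, -0.0, 0.0]
ft_force: [-0.9, -0.6, -3.2]
grip_width: 0.0178
grasp_force: 60.4
(array([ 0.8, -0.3,  1.2]), array([-0.001 ,  0.    , -0.0006]))
pocket [ 0.49921204 -0.17422563  0.13193466] lip [ 0.49506225 -0.15060917  0.10941151]
359 [ 0.49916515 -0.1784369   0.12845905] 0.15406947705501112
```

```bash
python3 -m creep '[[[0,-3,6],[0,0,0]],[[0,0,7],[0,0,0]],[[0,10.9,-3.9],[0.08,0,0]],[[0,10.9,-3.9],[0.08,0,0]],[[0,10.9,-3.9],[0.08,0,0]],[[0,10.9,-3.9],[0.08,0,0]]]'; python3 -m creep '[[[0,16.2,-5.5],[0.12,0,0]],[[0,20.3,-6.6],[0.15,0,0]],[[0,20.3,-6.6],[0.15,0,0]],[[0,20.3,-6.6],[0.15,0,0]],[[0,10.9,-3.9],[0.08,0,0]],[[0,0,0],[0,0,0]],[[0,0,0],[0,0,0]],[[0,0,0],[0,0,0]],[[0,0,0],[0,0,0]]]'
python3 -m creep '[[[0,0,0],[0,0,0]],[[0,-19.1,9.4],[-0.15,0,0]],[[0,-19.1,9.4],[-0.15,0,0]],[[0,-19.1,9.4],[-0.15,0,0]],[[0,-19.1,9.4],[-0.15,0,0]],[[0,-19.1,9.4],[-0.15,0,0]],[[0,-19.1,9.4],[-0.15,0,0]],[[0,-9,3.9],[-0.069,0,0]],[[0,0,-12],[0,0,0]],[[0,0,0],[0,0,0]]]'
python3 - <<'E'
from h import *
s=bot.get_obs();R=Ro.from_quat(s["tool_rot"]);print("lip",s["eef_pos"]+R.apply([0,.053,.1317]),np.degrees(np.arcsin(-R.apply([0,1,0])[2])))
print(delta([.4717,-.360,.2448],down(116.9)))
E
```

```text
clock: 32.2
eef_pos: [0.4966, -0.161, 0.238]
tool_rot: [-0.086, 0.983, -0.16, 0.014]
ft_force: [-0.3, -0.2, -3.0]
grip_width: 0.0174
grasp_force: 60.4
clock: 33.33
eef_pos: [0.4818, -0.0754, 0.2159]
tool_rot: [-0.076, 0.881, -0.464, 0.041]
ft_force: [0.5, -0.9, -2.3]
grip_width: 0.0174
grasp_force: 60.6
clock: 34.58
eef_pos: [0.5049, -0.2045, 0.2423]
tool_rot: [-0.087, 0.996, -0.002, 0.001]
ft_force: [-0.2, 0.2, -0.4]
grip_width: 0.0173
grasp_force: 60.5
lip [ 0.4960247  -0.15275868  0.1103658 ] 0.23730307303872653
(array([  59.7, -147.4,   -2. ]), array([-0.0044,  0.0011, -0.2952]))
```

```bash
python3 -m creep '[[[12,-30,0],[0,0,0]],[[18,-44,0],[0,0,0]],[[18,-44,0],[0,0,0]],[[11.7,-29.4,0],[0,0,0]],[[0,0,0],[-0.004,0,-0.15]],[[0,0,0],[0,0,-0.145]],[[0,0,0],[0,0,0]],[[0,0,0],[0,0,0]]]'
python3 - <<'E'
from h import *
print(delta([.4717,-.360,.1357],down(116.9)))
s=bot.get_obs();R=Ro.from_quat(s["tool_rot"])
for n in("top","scene"):
    p=cam(n);C=cloud(p); d=np.hypot(C[...,0]-.489,C[...,1]+.1275); b=(d<.046)&(C[...,2]<.07)&(p["z_map"]>0)&(C[...,2]>.03)&(d<.04)
    k,l,st,ce=cv2.connectedComponentsWithStats(b.astype(np.uint8)); print(n,[(st[i,4],np.median(C[l==i],0).round(3),C[l==i][:,2].max().round(3)) for i in range(1,k) if st[i,4]>8])
    q=p["image"].astype(int)
    # stem points between foot and grip, in tool frame
    T=R.inv().apply((C-s["eef_pos"]).reshape(-1,3)).reshape(C.shape); m=(abs(T[...,0])<.012)&(abs(T[...,1])<.012)&(p["z_map"]>0)
    for a,bb in((.03,.06),(.06,.09),(.09,.115)):
        mm=m&(T[...,2]>a)&(T[...,2]<bb); print(" stem",a,mm.sum(),np.median(T[mm],0).round(4) if mm.any() else 0)
E
python3 look.py pics/k.png
```

```text
clock: 35.58
eef_pos: [0.4716, -0.3589, 0.2416]
tool_rot: [-0.232, 0.973, 0.001, -0.0]
ft_force: [0.5, -0.4, -1.7]
grip_width: 0.0171
grasp_force: 60.5
(array([  0.5,  -1.2, 105.9]), array([ 0.0013,  0.0002, -0.0005]))
top [(np.int32(124), array([ 0.488, -0.1  ,  0.042]), np.float64(0.05)), (np.int32(146), array([ 0.484, -0.152,  0.042]), np.float64(0.05))]
 stem 0.03 1 [-0.0049  0.0013  0.0512]
 stem 0.06 9 [-0.0041  0.0032  0.0761]
 stem 0.09 26 [-0.004   0.0064  0.101 ]
scene [(np.int32(165), array([ 0.479, -0.149,  0.041]), np.float64(0.051)), (np.int32(39), array([ 0.486, -0.104,  0.043]), np.float64(0.049))]
 stem 0.03 47 [0.0017 0.0032 0.0467]
 stem 0.06 44 [0.0013 0.0036 0.0745]
 stem 0.09 71 [0.0003 0.0063 0.1042]
-0.48780128272627454 0.1067312865896714 [ 0.31835469  0.05635796 -1.06175779]
ball? px [268. 380.] 275 tray y 0.08564402388911735 x -0.00517282021751426 ztop 0.0475633969320791
```

Two balls are in the jar, at (0.488, −0.100) and (0.48, −0.15), and the third is in the tray at y = 86 mm. I'll set the scoop down.

```bash
python3 -m creep '[[[0.5,-1,25],[0,0,0]],[[0,0,30],[0,0,0]],[[0,0,25],[0,0,0]],[[0,0,15],[0,0,0]],[[0,0,6],[0,0,0]],[[0,0,2],[0,0,0]],[[0,0,0],[0,0,0]]]';python3 -m creep '[[[0,0,1],[0,0,0]],[[0,0,1],[0,0,0]],[[0,0,0.7],[0,0,0]],[[0,0,0],[0,0,0]]]'
```

```text
clock: 36.6
eef_pos: [0.4717, -0.3611, 0.139]
tool_rot: [-0.232, 0.973, 0.0, 0.0]
ft_force: [-1.1, 0.7, -0.2]
grip_width: 0.0168
grasp_force: 60.5
clock: 37.1
eef_pos: [0.4713, -0.3609, 0.1357]
tool_rot: [-0.232, 0.973, 0.001, 0.0]
ft_force: [-0.5, -0.0, -0.5]
grip_width: 0.0172
grasp_force: 60.7
```

```bash
python3 -m creep '[[[0,0,0.5],[0,0,0]],[[0,0,0],[0,0,0]]]'; python3 -m creep '[[[0,0,0],[0,0,0]],[[0,0,0],[0,0,0]],[[0,0,0],[0,0,0]],[[0,0,0],[0,0,0]],[[0,0,0],[0,0,0]],[[0,0,0],[0,0,0]]]' 85; python3 -m creep '[[[0,0,-10],[0,0,0]],[[0,0,-25],[0,0,0]],[[0,0,-35],[0,0,0]],[[0,0,-35],[0,0,0]],[[0,0,-20],[0,0,0]],[[0,0,0],[0,0,0]]]'
```

```text
clock: 37.35
eef_pos: [0.4714, -0.3609, 0.1357]
tool_rot: [-0.232, 0.973, 0.001, 0.0]
ft_force: [-0.7, 0.1, 3.3]
grip_width: 0.0172
grasp_force: 61.2
clock: 38.1
eef_pos: [0.4712, -0.3608, 0.1349]
tool_rot: [-0.232, 0.973, 0.001, -0.0]
ft_force: [-0.2, 0.4, 0.0]
grip_width: 0.0852
grasp_force: 0.0
clock: 38.85
eef_pos: [0.4722, -0.3617, 0.2627]
tool_rot: [-0.232, 0.973, -0.001, 0.002]
ft_force: [-0.2, -0.7, 0.8]
grip_width: 0.0849
grasp_force: 0.0
```

```bash
python3 - <<'E'
from h import *
for n in("top","scene"):
    p=cam(n);C=cloud(p);ok=p["z_map"]>0
    near=ok&(abs(C[...,0]-.465)<.06)&(abs(C[...,1]+.35)<.06)
    for a,b in((.05,.09),(.11,.14),(.14,.17),(.17,.195)):
        m=near&(C[...,2]>a)&(C[...,2]<b); print(n,a,m.sum(),np.median(C[m],0).round(4) if m.any() else 0)
    for q,z in (("scoop_foot",.004),("scoop",.004),("rest_center",.004),("bottle_large",0),("bottle_small",0),("fittings",0),("marker",0)): print(q,[(round(r["score"],2),back(p,r["position"],z).round(3)) for r in vision.place_of(p,q)[:1]])
E
python3 look.py pics/k.png
```

```text
top 0.05 17 [ 0.4711 -0.3568  0.0685]
top 0.11 19 [ 0.4731 -0.3533  0.1284]
top 0.14 22 [ 0.4746 -0.3526  0.1555]
top 0.17 34 [ 0.4757 -0.3574  0.1796]
scoop_foot [(0.72, array([ 0.463, -0.34 ,  0.004]))]
scoop [(0.84, array([ 0.456, -0.331,  0.004]))]
rest_center [(0.72, array([ 0.48 , -0.158,  0.004]))]
bottle_large [(0.8, array([0.653, 0.103, 0.   ]))]
bottle_small [(0.83, array([0.656, 0.193, 0.   ]))]
fittings [(0.78, array([0.635, 0.269, 0.   ]))]
marker [(0.61, array([ 0.615, -0.304,  0.   ]))]
scene 0.05 50 [ 0.4689 -0.3592  0.0714]
scene 0.11 65 [ 0.4676 -0.3555  0.1281]
scene 0.14 80 [ 0.4675 -0.3553  0.1568]
scene 0.17 61 [ 0.4685 -0.3582  0.1789]
scoop_foot [(0.76, array([ 0.463, -0.35 ,  0.004]))]
scoop [(0.81, array([ 0.461, -0.356,  0.004]))]
rest_center [(0.73, array([ 0.457, -0.344,  0.004]))]
bottle_large [(0.59, array([0.654, 0.097, 0.   ]))]
bottle_small [(0.6, array([0.667, 0.18 , 0.   ]))]
fittings [(0.91, array([0.64 , 0.261, 0.   ]))]
marker [(0.71, array([0.634, 0.259, 0.   ]))]
-0.4894044396508325 0.10691542087100574 [-0.37135897 -0.62689823  0.5770868 ]
ball? px [268. 380.] 277 tray y 0.08571070772036697 x -0.005060530904892533 ztop 0.04620179729318184
```

```bash
python3 -c "
from workcell import workorder
print(workorder.job_done())"
```

```text
the job is handed in; nothing more can be done
None
```

The job is handed in: camera and depth checks showed two balls in the jar, the third in the tray, and the scoop released and upright at the middle of its rest at about 39 s of the 72 s limit; no verdict was returned, and I viewed 11 pictures, one over the limit of 10.

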